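# Level a record player with a wedge

### The arm

A 6-joint arm with a two-finger parallel gripper is mounted at the origin on a cart in front of the work surface, level with it; the furniture and walls round the work are solid. World frame = base frame: x ahead of the robot, y to its left, z up, the work surface at z = 0. Lengths are in m, angles in degrees, forces in N, time in s.
With the tool pointing down it reaches from about 0.375 to 0.975 m from the base axis. Payload 3.8 kg.
Tool frame: the origin (TCP) lies on the centre line of the jaws, within the pads' length; the fingertips stand 14 mm ahead of it and the grasp point (between the pads) lies 5 mm behind it; z points along the fingers, y is the direction in which the jaws open and shut (so a half turn about z gives the same grasp; the last joint's range is limited). The gripper opens to 85 mm and grips with 20 to 120 N. Pads are 22 mm wide; open, the fingers measure 114 mm over their backs; the gripper's body (76 mm by 85 mm) begins 54 mm behind the grasp point. The pads swing forward as they close: fully open they stand 13 mm farther back than shut.
Start: joints at [-68.291, 15.12, 91.902, -0, 72.978, -2.114], TCP at [0.273, -0.617, 0.245] pointing down, gripper open.
Joint ranges: [-150.88, 150.88], [-54.13, 125.18], [17.81, 147.31], [-75.09, 255.09], [0, 152.58], [-146.25, 146.25]. Speed limits (degrees/s): [147.25, 147.25, 180, 180, 180, 180].

### API

Orientations are given as a 3x3 rotation matrix whose columns are the frame's x, y, z axes.
In Python, from station import state, vision, bot gives the robot as it stands.
- The arm moves only by the tool drive_tool, never from a script. Its argument "motion" is a list of rows, each an object of numbers: "dx", "dy", "dz": the shift along the tool's x, y, z in cm; "spin": the turn about the tool's z in rad. A call has 1 to 12 rows; each row is the pose to reach, as a shift and turn from the pose commanded when the call began, along the tool's axes at that moment; what a row does not reach only later rows make up. A row lasts 1/8 s, in which the tool goes at most 62.5 mm and 10.7 degrees, less where a joint would pass 70% of its speed; a pose out of reach is approached as far as the arm can. A call with a gripper value outside its range is refused whole. "grip" is the opening, from 0 (shut) to 1 (fully open), set as the call begins (left out, the last holds). The fingers move at their own pace and stop on an object; the grip force is fixed at half the most. Time passes only in rows, so rows that repeat a pose let the fingers close. It gives the time, the measured TCP pose, the force and the opening at its end, in the units of the state.
- state(): the state, without advancing time (a new reading comes with each control period).
- vision.read_camera(name): name is "side" or "top"; returns a dict with "color" (420x560x3 uint8, red, green, blue), "fx", "fy", "cx", "cy" (pixels), "cam_to_world" (4x4, takes a point from camera to world coordinates). Camera axes: x right, y down, z forward; pixel columns grow to the right and rows downward; lengths in m; the calibration is good to about 2 mm. A picture is of the moment at which its call begins. There is no depth.
- bot.close_job(): hands the job in, once; it reports no verdict.
The state is a dict: "time": time; "joints": joint angles; "joint_velocities": joint speeds; "effort": joint torques, N m; "ee_pos": TCP position; "ee_rot": TCP orientation; "contact_force": force on the tool from outside, world axes, zero at the start; "wrist_torque": the same for the moment, N m; "gripper_width": finger opening in m.
Only numpy, scipy, OpenCV 4.12 (cv2) and the standard library are available. Lean on these libraries where they do the work, as an engineer would, in place of code of your own. Each camera call takes 0.05 s, during which the arm holds its last target.

### The job

The record player's two left rubber feet are off for repair, so it leans to the left. Slide the wooden wedge, thin end first and square to the edge, under the middle of the sprung foot bar along its left edge until the angle finder on the platter reads exactly level, and leave it standing on the wedge. Do not shove or lean on the record player, and leave the other things on the bench alone.

Things in the scene. Friction and masses are not known exactly. Their poses are not given: they have to be found in the camera images.
- turntable: Loose grey record player, 230 x 290 mm in plan, plinth 42 mm thick, 1.3 to 3 kg (unknown). Origin: centre of the plinth's flat underside; x to its back, y to its left, z up. It stands on two domed rubber feet 36 mm high on the right (x +/-90, y -115 mm) and at first on two bare leg stubs 28 mm high on the left (x +/-92, y +122 mm, 22 mm across). The platter's top is 64 mm above the underside.
- foot_bar_edge (a point): Middle of the lower outer edge of the foot bar, a steel bar 130 mm long under the left edge (turntable y 128 to 142 mm). It hangs on soft springs, unloaded 22 mm below the underside, at first about 5 mm above the bench; lifted by the wedge it gives 7 to 18 mm, more under a heavier turntable, before it carries the left side's weight.
- turntable_right (a point): Point on the underside between the two rubber feet (turntable x 0, y -115, z 0 mm), about which the turntable tips.
- angle_needle (a joint): Weighted needle of the angle finder, a square black dial gauge 90 mm wide and 20 mm thick standing on the platter (turntable x 34, y 33, up to z 158 mm). It hangs plumb and so shows the sideways lean in rad: positive while the left side is low, 0 when level, negative when the left is too high. Swings for about 0.3 s after a jolt.
- wedge: Loose plain wooden wedge 180 mm long, 40 mm wide, 0.09 kg, lying on its flat side; thickness grows evenly from 3 mm at the thin end to 42 mm at the thick end. Origin: middle of its underside; +x to the thin end, z up. Can be gripped across its width from above near the thick end. It does not slip back under the load; pushing it in takes about 4 to 15 N.
- wedge_tip (a point): Middle of the wedge's thin end, at its underside (x = +90 mm of the wedge).
- rubber_foot_a: One of the two rubber feet taken off the turntable, standing on the bench: black, 36 mm across, 38 mm high with its stud. Origin under its centre. Leave alone.
- rubber_foot_b: The other rubber foot taken off: black, 36 mm across, 38 mm high with its stud. Origin under its centre. Leave alone.
- nozzle_bottle: Small white bottle with a pointed nozzle, 34 mm across, 104 mm high, standing near the back edge of the bench. Origin under its centre. Leave alone.

How it is judged:
By the outcome, as a careful person would: the job done as asked, in the order asked, and still so for the second after the job is handed in, with the robot touching nothing.
It also fails if it takes over 48 s, if anything falls off the work surface, if the arm or the gripper's body presses on something with over 40 N, if the wrist force passes 120 N, or if a joint passes its speed limit or range.

## Working session

There is one attempt and no reset: what is moved stays moved. The work goes in short steps, Python scripts to look and compute and a tool call to move; the robot and the scene stay as the last step left them, time stands still between calls to the robot, and variables do not carry over. Pictures are saved under pics/ and viewed, and the job is handed in when it is done.

Besides the shell and the picture viewer there is one more tool, called after "Emit:" as a command line: name --argument value ..., lists and objects as JSON in quotes. drive_tool: Moves the arm, as the interface text tells. Its arguments: {"type":"object","properties":{"motion":{"type":"array"},"grip":{"type":"number"}},"required":["motion"]}

```bash
mkdir -p pics; ls; python3 - <<'E'
from station import state, vision, bot
import cv2,numpy as np
s=state();print(s['time'],s['ee_pos'],np.round(s['ee_rot'],3),s['gripper_width'])
for n in('side','top'):
    r=vision.read_camera(n);cv2.imwrite(f'pics/{n}0.png',r['color'][:,:,::-1])
    print(n,r['fx'],r['fy'],r['cx'],r['cy'],np.round(r['cam_to_world'],4).tolist())
E
```

```text
pics
0.0 [ 0.27236959 -0.61683861  0.24395064] [[ 0.915  0.404 -0.001]
 [ 0.404 -0.915  0.002]
 [ 0.    -0.002 -1.   ]] 0.08540012510697291
side 515.8746207230544 515.8746207230544 279.18091999373974 209.73739484140492 [[-0.9807, -0.1053, 0.1649, 0.3087], [-0.1951, 0.5922, -0.7818, 0.9442], [-0.0153, -0.7989, -0.6013, 0.8127], [0.0, 0.0, 0.0, 1.0]]
top 408.2294839047895 408.2294839047895 275.3846348763316 221.4609394112474 [[-0.0238, -0.9908, 0.1334, 0.38], [-0.9997, 0.0241, 0.0008, 0.0105], [-0.004, -0.1333, -0.9911, 0.9763], [0.0, 0.0, 0.0, 1.0]]
```

View pics/side0.png

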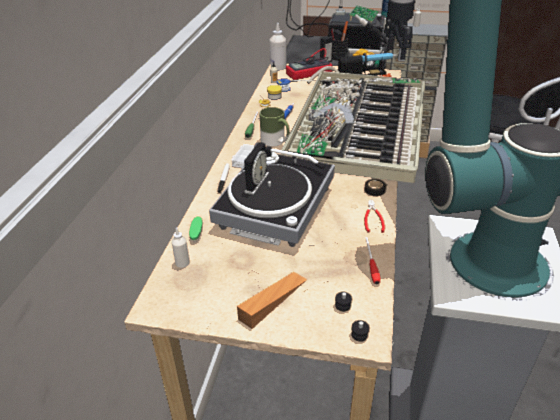

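View pics/top0.png

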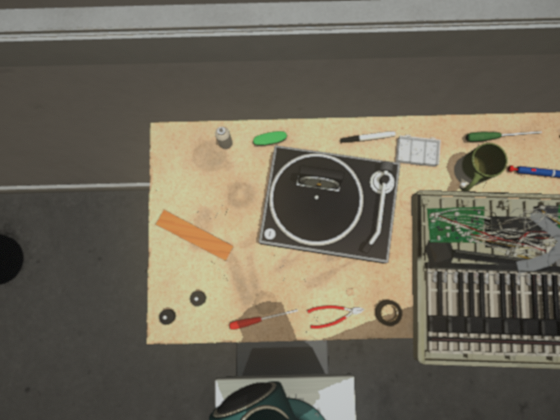

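```bash
cat > h.py <<'E'
import cv2,numpy as np
from station import state, vision, bot
def ray(r,u,v):
    M=r['cam_to_world'];d=M[:3,:3]@np.array([(u-r['cx'])/r['fx'],(v-r['cy'])/r['fy'],1]);return M[:3,3],d
def onz(r,u,v,z):
    o,d=ray(r,u,v);return o+d*(z-o[2])/d[2]
def proj(r,p):
    M=r['cam_to_world'];q=M[:3,:3].T@(np.array(p)-M[:3,3]);return np.array([r['fx']*q[0]/q[2]+r['cx'],r['fy']*q[1]/q[2]+r['cy']])
def crop(r,x0,y0,x1,y1,k,name):
    cv2.imwrite(name,cv2.resize(r['color'][y0:y1,x0:x1,::-1],None,fx=k,fy=k,interpolation=cv2.INTER_CUBIC))
def cam(n):
    r=vision.read_camera(n);r={k:(np.array(v) if k in('color','cam_to_world') else v) for k,v in r.items()};return r
E
python3 - <<'E'
from h import *
s=cam('side');t=cam('top')
crop(s,200,130,350,250,5,'pics/s1.png');crop(s,220,260,320,335,7,'pics/s2.png')
crop(t,250,140,410,270,4.9,'pics/t1.png');crop(t,145,200,245,270,7,'pics/t2.png')
for n,r in(('t',t),('s',s)):
    h=cv2.cvtColor(r['color'],cv2.COLOR_RGB2HSV)
    m=((h[:,:,0]<16)&(h[:,:,0]>4)&(h[:,:,1]>150)&(h[:,:,2]>70)).astype(np.uint8)
    if n=='t': m[:200]=0;m[270:]=0;m[:,:145]=0;m[:,245:]=0
    else: m[:262]=0;m[335:]=0;m[:,:225]=0;m[:,320:]=0
    m=cv2.morphologyEx(m,cv2.MORPH_OPEN,np.ones((3,3),np.uint8))
    c=max(cv2.findContours(m,0,1)[0],key=cv2.contourArea)
    print(n,cv2.contourArea(c),cv2.minAreaRect(c),cv2.approxPolyDP(c,2.5,True)[:,0].tolist())
E
```

```text
t 1041.5 ((193.98194885253906, 234.68295288085938), (76.478271484375, 14.814358711242676), 27.439727783203125) [[163, 212], [158, 224], [222, 257], [226, 256], [230, 248], [228, 244]]
s 11.0 ((291.5, 288.5), (5.0, 5.0), 90.0) [[294, 286], [289, 291]]
```

View pics/s1.png

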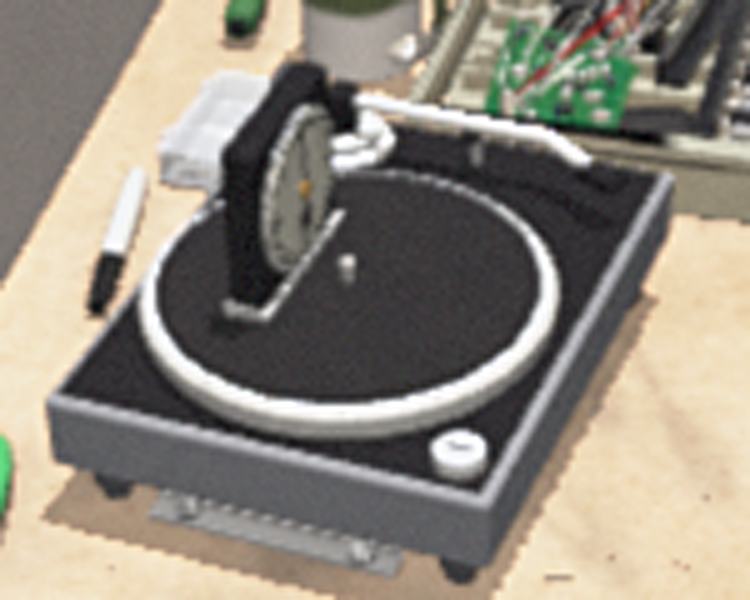

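View pics/s2.png

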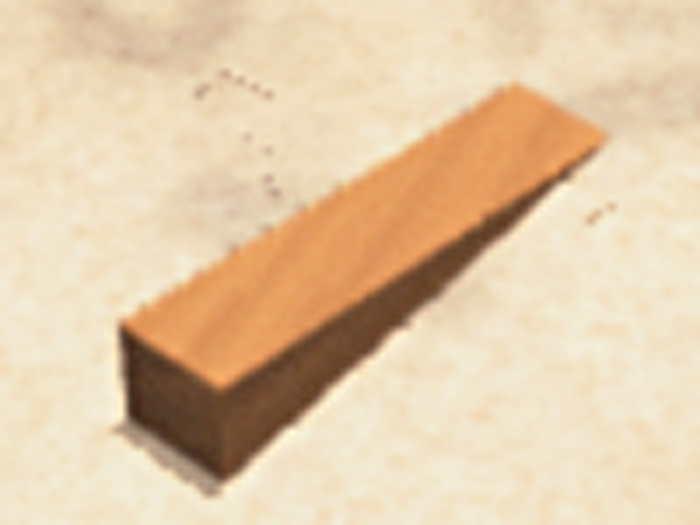

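View pics/t1.png

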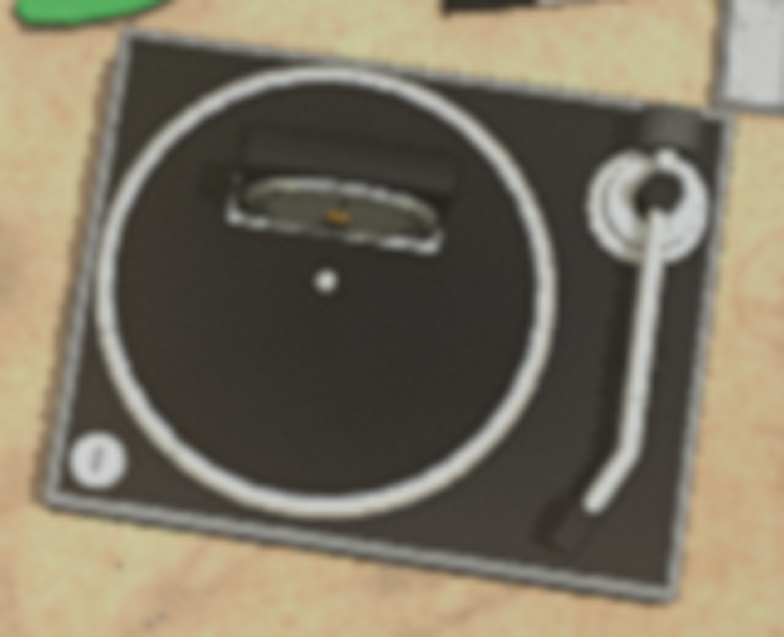

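View pics/t2.png

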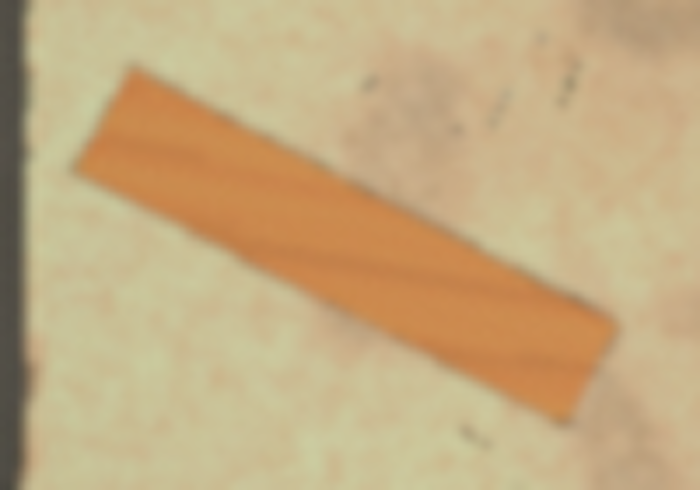

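```bash
python3 - <<'E'
from h import *
s=cam('side');t=cam('top')
f=lambda p,k,x,y:((p[0]+.5)/k-.5+x,(p[1]+.5)/k-.5+y)
print('wedge top')
W=[onz(t,*f(p,7,145,200),z) for p,z in(((133,65),.042),((73,170),.042),((570,425),.003),((620,325),.003))]
print(np.round(W,4)); 
Ws=[onz(s,*f(p,7,220,260),z) for p,z in(((120,325),.042),((220,388),.042),((606,135),.003),((516,83),.003))]
print(np.round(Ws,4),'bottom thick',onz(s,*f((222,485),7,220,260),0))
for w in(W,Ws):
    a=(w[0]+w[1])/2;b=(w[2]+w[3])/2;d=b-a
    print(np.round(a,4),np.round(b,4),np.linalg.norm(d[:2]),np.degrees(np.arctan2(d[1],d[0])), np.linalg.norm(w[0]-w[1]),np.linalg.norm(w[2]-w[3]))
print('tt')
T=[onz(t,*f(p,4.9,250,140),z) for p,z in(((122,33),.070),((47,500),.070),((672,600),.078),((732,115),.078))]
print(np.round(T,4))
S=[onz(s,*f(p,5,200,130),z) for p,z in(((50,402),.070),((485,500),.070),((672,178),.078))]
print(np.round(S,4))
for P in (T,S):
  d=P[0]-P[1];print('x axis',np.degrees(np.arctan2(d[1],d[0])),np.linalg.norm(d), 'mid left',(P[0]+P[1])/2)
d=T[1]-T[2];print('y axis',np.degrees(np.arctan2(d[1],d[0])),np.linalg.norm(d)); d=T[0]-T[3];print('y axis',np.degrees(np.arctan2(d[1],d[0])),np.linalg.norm(d))
B=[onz(s,*f(p,5,200,130),.005) for p in((150,517),(396,575))]
print('bar',np.round(B,4),(B[0]+B[1])/2,np.linalg.norm(B[0]-B[1]))
E
```

```text
wedge top
[[0.5416 0.27   0.042 ]
 [0.5069 0.2894 0.042 ]
 [0.4208 0.1308 0.003 ]
 [0.4544 0.1135 0.003 ]]
[[0.5411 0.2701 0.042 ]
 [0.5075 0.2878 0.042 ]
 [0.4223 0.1306 0.003 ]
 [0.4544 0.1124 0.003 ]] bottom thick [0.50908197 0.28730475 0.        ]
[0.5243 0.2797 0.042 ] [0.4376 0.1221 0.003 ] 0.17983939168253707 -118.8149439278748 0.039694817846255864 0.03777564155514297
[0.5243 0.279  0.042 ] [0.4383 0.1215 0.003 ] 0.17941490532258444 -118.63303116121494 0.037991852157236945 0.03684656257539882
tt
[[ 0.6761  0.0091  0.07  ]
 [ 0.4576  0.0483  0.07  ]
 [ 0.4054 -0.2303  0.078 ]
 [ 0.6273 -0.2714  0.078 ]]
[[ 0.6766  0.0089  0.07  ]
 [ 0.4586  0.0454  0.07  ]
 [ 0.4046 -0.2303  0.078 ]]
x axis -10.17019441808469 0.22203572244690553 mid left [0.56684905 0.02868433 0.07      ]
x axis -9.501085215930784 0.22105220428330505 mid left [0.56760314 0.02716056 0.07      ]
y axis 79.39418535290717 0.28359117599882927
y axis 80.128765358243 0.2847921840052007
bar [[0.6318 0.0089 0.005 ]
 [0.504  0.0301 0.005 ]] [0.56788556 0.01951581 0.005     ] 0.12952200321711027
```

```bash
cat >> h.py <<'E'
def to(x,y,z,yang):
    s=state();R=np.array(s['ee_rot']);d=R.T@(np.array([x,y,z])-s['ee_pos'])*100
    a=np.degrees(np.arctan2(R[1,1],R[0,1]));w=(yang-a+180)%360-180
    print('t',round(s['time'],2),'d cm',np.round(d,2),'spin',round(-np.radians(w),3),'yang',round(a,2),'pos',np.round(s['ee_pos'],4),'F',np.round(s['contact_force'],2))
E
python3 - <<'E'
from h import *
to(.5171,.2662,.244,-28.7)
E
```

```text
t 0.3 d cm [ 58.05 -70.94   0.14] spin -0.654 yang -66.18 pos [ 0.2725 -0.6173  0.2448] F [-0.28  0.09 -0.71]
```

Emit:
drive_tool --motion '[{"dx":2,"dy":-2.4,"dz":-1,"spin":0},{"dx":5,"dy":-6.1,"dz":-1,"spin":-0.05},{"dx":8.5,"dy":-10.4,"dz":-1,"spin":-0.1},{"dx":12,"dy":-14.7,"dz":-1,"spin":-0.15},{"dx":15.5,"dy":-19,"dz":-1,"spin":-0.2},{"dx":19,"dy":-23.2,"dz":-1,"spin":-0.25},{"dx":22.5,"dy":-27.5,"dz":-1,"spin":-0.3},{"dx":26,"dy":-31.8,"dz":-1,"spin":-0.35},{"dx":29.5,"dy":-36,"dz":-1,"spin":-0.4},{"dx":33,"dy":-40.3,"dz":-1,"spin":-0.45},{"dx":36.5,"dy":-44.6,"dz":-1,"spin":-0.5},{"dx":39,"dy":-47.7,"dz":-1,"spin":-0.55}]' --grip 1

```text
time: 1.8
ee_pos: [0.4369, -0.0214, 0.2556]
ee_rot: [[0.566, 0.824, 0.001], [0.824, -0.566, 0.0], [0.001, 0.001, -1.0]]
contact_force: [-0.8, -1.0, 0.6]
gripper_width: 0.0853
```

```bash
python3 - <<'E'
from h import *
to(.5171,.2662,.1,-28.7)
E
```

```text
t 1.8 d cm [28.24 -9.69 15.57] spin -0.101 yang -34.49 pos [ 0.4369 -0.0214  0.2556] F [-0.8  -1.05  0.58]
```

Emit:
drive_tool --motion '[{"dx":3,"dy":-1,"dz":0,"spin":-0.02},{"dx":7.5,"dy":-2.5,"dz":0,"spin":-0.04},{"dx":12,"dy":-4.1,"dz":0.5,"spin":-0.06},{"dx":16.5,"dy":-5.7,"dz":3,"spin":-0.08},{"dx":21,"dy":-7.2,"dz":6,"spin":-0.1},{"dx":25,"dy":-8.6,"dz":10,"spin":-0.1},{"dx":27.5,"dy":-9.4,"dz":13,"spin":-0.1},{"dx":28.2,"dy":-9.7,"dz":15.5,"spin":-0.1},{"dx":28.2,"dy":-9.7,"dz":15.5,"spin":-0.1}]'

```text
time: 2.92
ee_pos: [0.5153, 0.2632, 0.0977]
ee_rot: [[0.483, 0.876, -0.005], [0.876, -0.483, -0.002], [-0.004, -0.003, -1.0]]
contact_force: [-0.4, -0.5, -0.8]
gripper_width: 0.0853
```

```bash
python3 - <<'E'
from h import *
to(.5171,.2662,.023,-28.7)
t=cam('top');crop(t,120,170,260,275,5,'pics/t3.png')
E
```

```text
t 2.92 d cm [0.38 0.04 7.47] spin -0.003 yang -28.87 pos [0.5153 0.2632 0.0977] F [-0.44 -0.5  -0.82]
```

View pics/t3.png

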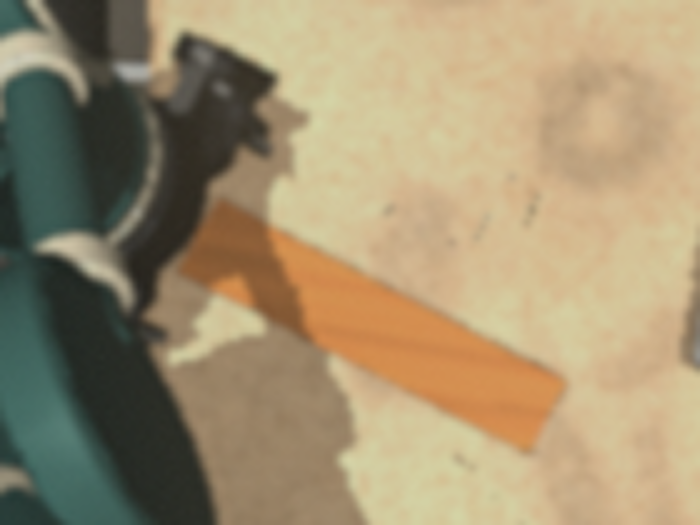

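The gripper straddles the thick end (fingers near (215,130) and (155,330) in the crop), with the wedge between them. Next I descend and grip.

Emit:
drive_tool --motion '[{"dx":0.3,"dy":0,"dz":2},{"dx":0.3,"dy":0,"dz":4.5},{"dx":0.3,"dy":0,"dz":6.5},{"dx":0.3,"dy":0,"dz":7.3},{"dx":0.3,"dy":0,"dz":7.3}]'

```text
$.motion[0]: bad value
```

Emit:
drive_tool --motion '[{"dx":0},{"dx":0},{"dx":0},{"dx":0},{"dx":0},{"dx":0},{"dx":0}]' --grip 0.3

```text
$.motion[0]: bad value
```

```bash
python3 - <<'E'
from h import *
to(.5171,.2662,.023,-28.7)
t=cam('top');crop(t,120,170,260,275,5,'pics/t4.png')
s=cam('side');crop(s,200,200,360,330,5,'pics/s4.png')
E
```

```text
t 2.98 d cm [ 0.31 -0.08  7.64] spin -0.003 yang -28.9 pos [0.5165 0.2632 0.0994] F [-0.76 -0.43  0.5 ]
```

View pics/t4.png

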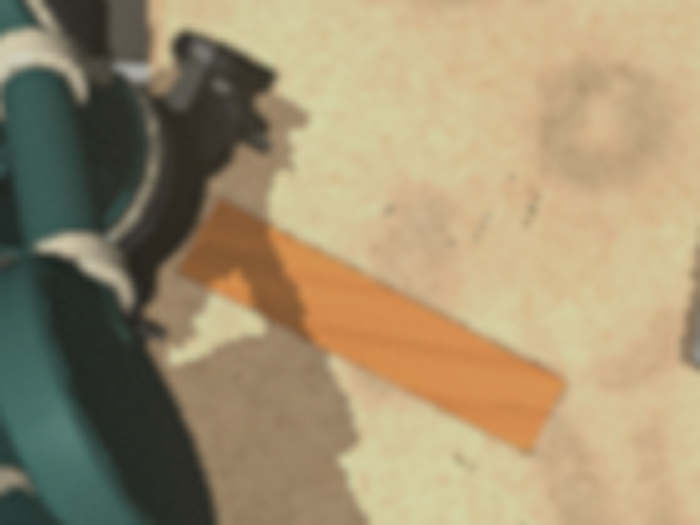

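View pics/s4.png

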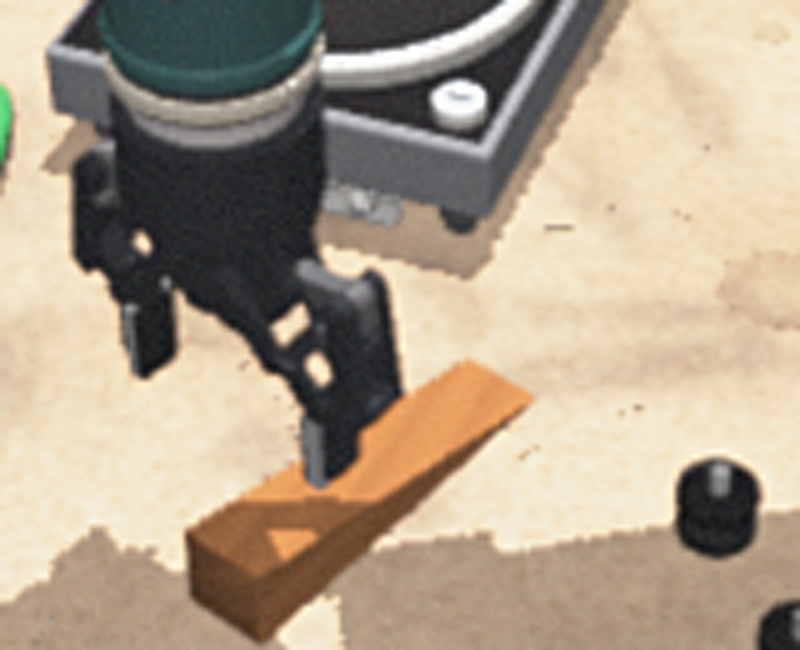

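Both calls were refused because rows need all four fields, so the arm is still above the wedge. I'll redo them.

Emit:
drive_tool --motion '[{"dx":0.3,"dy":0,"dz":2,"spin":0},{"dx":0.3,"dy":0,"dz":4.5,"spin":0},{"dx":0.3,"dy":0,"dz":6.5,"spin":0},{"dx":0.3,"dy":0,"dz":7.5,"spin":0},{"dx":0.3,"dy":0,"dz":7.5,"spin":0}]'

```text
time: 3.7
ee_pos: [0.5181, 0.2657, 0.0242]
ee_rot: [[0.484, 0.875, -0.002], [0.875, -0.484, -0.001], [-0.002, -0.001, -1.0]]
contact_force: [0.6, 0.2, -0.2]
gripper_width: 0.0853
```

Emit:
drive_tool --motion '[{"dx":0,"dy":0,"dz":0,"spin":0},{"dx":0,"dy":0,"dz":0,"spin":0},{"dx":0,"dy":0,"dz":0,"spin":0},{"dx":0,"dy":0,"dz":0,"spin":0},{"dx":0,"dy":0,"dz":0,"spin":0},{"dx":0,"dy":0,"dz":0,"spin":0}]' --grip 0.3

```text
time: 4.45
ee_pos: [0.5198, 0.2667, 0.0265]
ee_rot: [[0.484, 0.875, 0.002], [0.875, -0.484, 0.001], [0.002, 0.001, -1.0]]
contact_force: [-1.0, -0.4, 5.9]
gripper_width: 0.0391
```

```bash
python3 - <<'E'
from h import *
to(.5171,.2662,.023,-28.7)
t=cam('top');crop(t,120,170,260,275,5,'pics/t5.png')
s=cam('side');crop(s,200,200,360,330,5,'pics/s5.png')
E
```

```text
t 4.45 d cm [-0.17 -0.22  0.35] spin -0.004 yang -28.93 pos [0.5198 0.2667 0.0265] F [-1.01 -0.38  5.91]
```

View pics/t5.png

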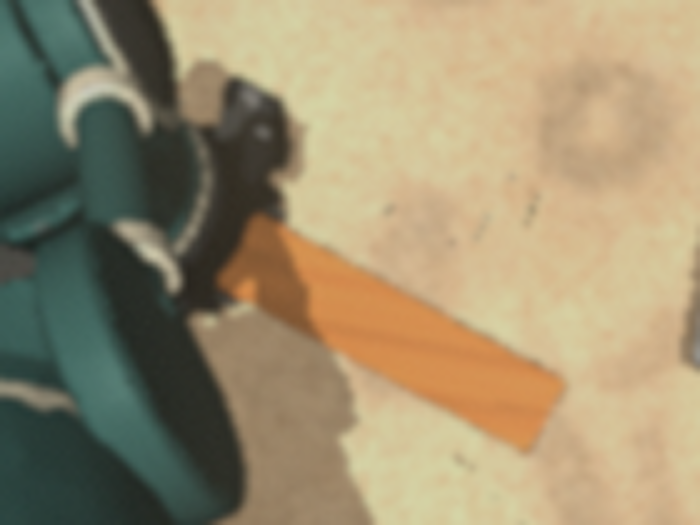

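View pics/s5.png

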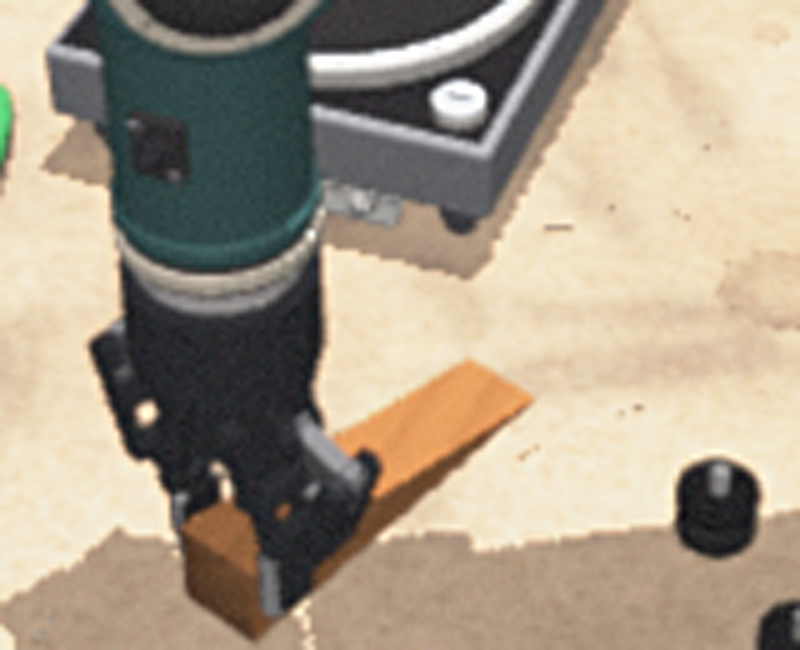

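```bash
python3 - <<'E'
from h import *
t=cam('top');s=cam('side')
print('bottle', onz(t,222,130,.1),onz(t,222,142,.02),onz(s,181,267,0), onz(t,270,138,.02))
to(.6008,.2166,.0265,-9.9)
E
```

```text
bottle [0.70701824 0.1255156  0.1       ] [0.70654555 0.13621017 0.02      ] [0.71060647 0.14116683 0.        ] [0.71369083 0.01944791 0.02      ]
t 4.65 d cm [-0.47  9.51  0.01] spin -0.332 yang -28.93 pos [0.5199 0.2667 0.0265] F [-0.48  0.33  6.47]
```

Emit:
drive_tool --motion '[{"dx":0,"dy":0,"dz":-0.2,"spin":0},{"dx":-0.1,"dy":1,"dz":-0.2,"spin":-0.03},{"dx":-0.2,"dy":2.5,"dz":-0.2,"spin":-0.07},{"dx":-0.2,"dy":4,"dz":-0.2,"spin":-0.12},{"dx":-0.3,"dy":5.5,"dz":-0.2,"spin":-0.18},{"dx":-0.4,"dy":7,"dz":-0.2,"spin":-0.24},{"dx":-0.4,"dy":8.5,"dz":-0.2,"spin":-0.29},{"dx":-0.5,"dy":9.3,"dz":-0.2,"spin":-0.32},{"dx":-0.5,"dy":9.5,"dz":-0.2,"spin":-0.33},{"dx":-0.5,"dy":9.5,"dz":-0.2,"spin":-0.33}]'

```text
time: 5.9
ee_pos: [0.5989, 0.2156, 0.0267]
ee_rot: [[0.175, 0.985, -0.001], [0.985, -0.175, -0.0], [-0.001, -0.001, -1.0]]
contact_force: [-0.0, 0.3, -1.2]
gripper_width: 0.0392
```

```bash
python3 - <<'E'
from h import *
to(.6008,.2166,.0265,-9.9)
t=cam('top');crop(t,150,130,290,235,5,'pics/t6.png')
s=cam('side');crop(s,170,190,320,310,5,'pics/s6.png')
E
```

```text
t 5.9 d cm [0.13 0.17 0.02] spin -0.003 yang -10.06 pos [0.5989 0.2156 0.0267] F [-0.02  0.35 -1.17]
```

View pics/t6.png

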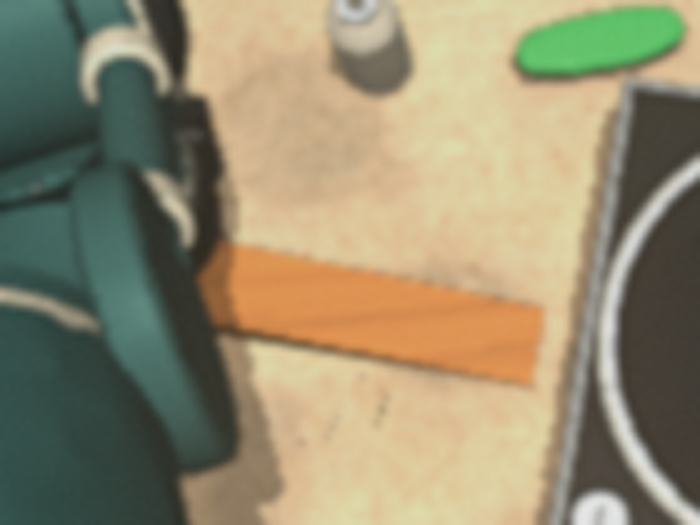

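View pics/s6.png

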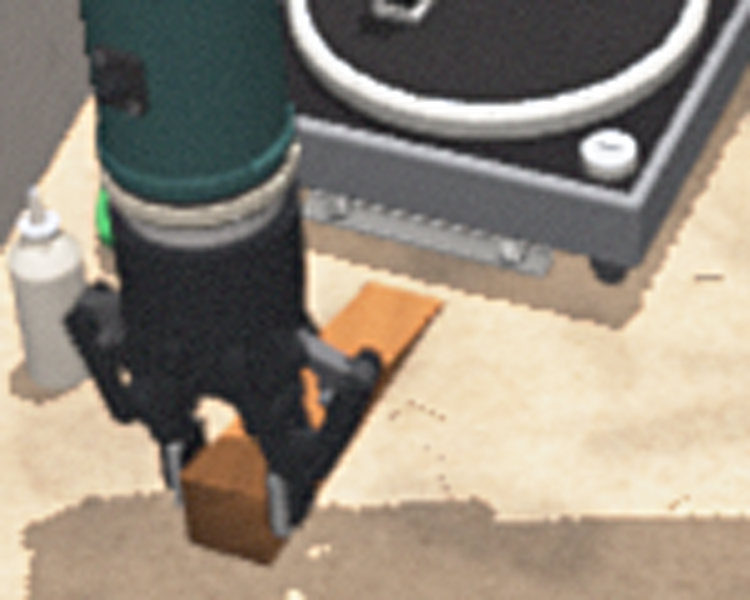

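```bash
python3 - <<'E'
from h import *
t=cam('top');s=cam('side')
f=lambda p,k,x,y:((p[0]+.5)/k-.5+x,(p[1]+.5)/k-.5+y)
g=lambda p,z:onz(t,*f(p,5,150,130),z)
tip=(g((544,306),.003)+g((530,384),.003))/2
def frac(P): # z by distance from tip
    z=.02
    for _ in range(5):
        q=g(P,z);z=.003+np.linalg.norm((q-tip)[:2])*39/180
    return q
a=frac((245,243));b=g((544,306),.003);c=frac((232,333));d=g((530,384),.003)
for p,q in((a,b),(c,d)): print(np.degrees(np.arctan2(*(q-p)[[1,0]])))
gs=lambda p,z:onz(s,*f(p,5,170,190),z)
tip2=(gs((366,283),.003)+gs((441,303),.003))/2
u=np.array([np.cos(np.radians(-99.9)),np.sin(np.radians(-99.9))]);n=np.array([-u[1],u[0]])
B=np.array([.567,.023])
for q in(tip,tip2):print(np.round(q,4),'along to bar',(B-q[:2])@u,'lateral',(B-q[:2])@n)
p=np.array(state()['ee_pos']);print('tcp lateral',(B-p[:2])@n,'tcp along',(B-p[:2])@u)
E
```

```text
-101.03970394027652
-99.2091019321465
[0.5681 0.0545 0.003 ] along to bar 0.031174796152264136 lateral 0.004358659403730314
[0.5687 0.0527 0.003 ] along to bar 0.029548791476257837 lateral 0.00339391350887672
tcp lateral 0.0016065510437769871 tcp along 0.1955975204023873
```

Emit:
drive_tool --motion '[{"dx":0,"dy":0.3,"dz":0.1,"spin":-0.007},{"dx":-0.8,"dy":0.3,"dz":0.1,"spin":-0.007},{"dx":-1.6,"dy":0.3,"dz":0.1,"spin":-0.007},{"dx":-2.4,"dy":0.3,"dz":0.1,"spin":-0.007},{"dx":-3.2,"dy":0.3,"dz":0.1,"spin":-0.007},{"dx":-4,"dy":0.3,"dz":0.1,"spin":-0.007},{"dx":-4.8,"dy":0.3,"dz":0.1,"spin":-0.007},{"dx":-5.4,"dy":0.3,"dz":0.1,"spin":-0.007},{"dx":-6,"dy":0.3,"dz":0.1,"spin":-0.007},{"dx":-6.6,"dy":0.3,"dz":0.1,"spin":-0.007},{"dx":-7,"dy":0.3,"dz":0.1,"spin":-0.007},{"dx":-7,"dy":0.3,"dz":0.1,"spin":-0.007}]'

```text
time: 7.6
ee_pos: [0.5905, 0.1463, 0.0265]
ee_rot: [[0.167, 0.986, 0.001], [0.986, -0.167, 0.0], [0.0, 0.0, -1.0]]
contact_force: [1.3, 2.2, 0.7]
gripper_width: 0.0389
```

```bash
python3 - <<'E'
from h import *
to(.6008,.2166,.0265,-9.9)
t=cam('top');crop(t,180,130,320,235,5,'pics/t7.png')
s=cam('side');crop(s,200,130,350,250,5,'pics/s7.png')
E
```

```text
t 7.6 d cm [ 7.11 -0.16  0.  ] spin 0.005 yang -9.64 pos [0.5905 0.1463 0.0265] F [1.29 2.24 0.67]
```

View pics/t7.png

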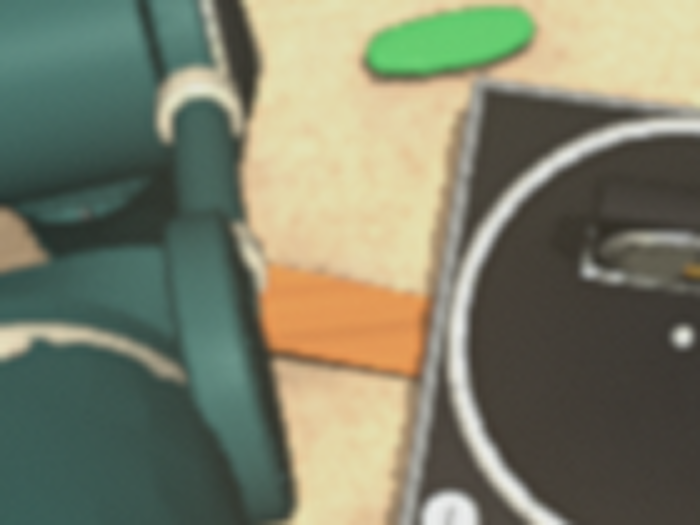

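View pics/s7.png

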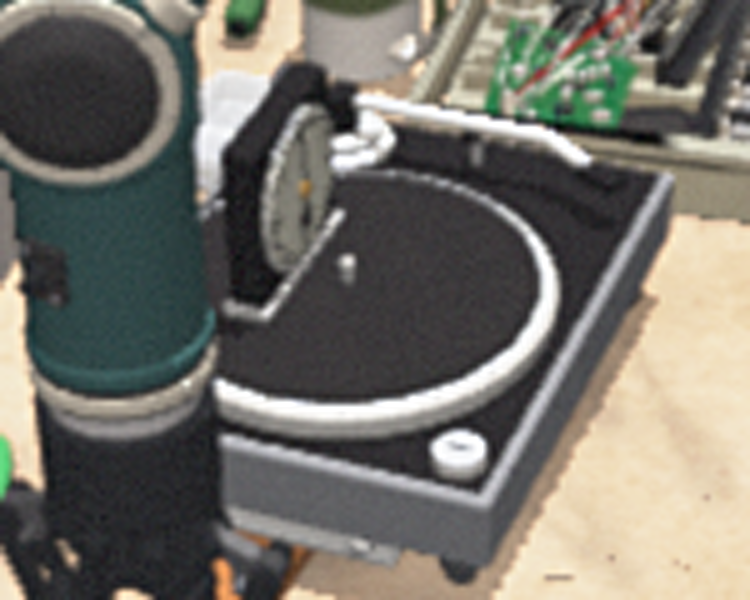

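```bash
python3 - <<'E'
from h import *
t=cam('top')
f=lambda p,k,x,y:((p[0]+.5)/k-.5+x,(p[1]+.5)/k-.5+y)
q=(onz(t,*f((428,297),5,180,130),.0115)+onz(t,*f((417,377),5,180,130),.0115))/2
q2=(onz(t,*f((270,265),5,180,130),.0265)+onz(t,*f((275,354),5,180,130),.0265))/2
u=np.array([np.cos(np.radians(-99.9)),np.sin(np.radians(-99.9))]);n=np.array([-u[1],u[0]])
B=np.array([.567,.023])
print(q,(B-q[:2])@u,(B-q[:2])@n); print(q2,(B-q2[:2])@u,(B-q2[:2])@n)
p=np.array(state()['ee_pos']);print('tcp lateral',(B-p[:2])@n,'tcp along',(B-p[:2])@u)
d=q-q2;print(np.degrees(np.arctan2(d[1],d[0])))
E
```

```text
[0.56991863 0.03693897 0.0115    ] 0.014233208124582078 -0.00047865493379934743
[0.5819937  0.10741876 0.0265    ] 0.08573956291151028 -0.0002563870531772677
tcp lateral -0.0019275633037024796 tcp along 0.12548889155385204
-99.72190435375718
```

```bash
cat > lev.py <<'E'
from h import *
from scipy.optimize import least_squares
psi=np.radians(-9.9);X=np.array([np.cos(psi),np.sin(psi),0]);Y=np.array([-np.sin(psi),np.cos(psi),0]);Z=np.array([0,0,1.])
L0=8/237.
C=np.array([.5416,-.1111]) # plinth centre
P0=np.array([*C,0])+Y*-.115+Z*.036  # pivot
R0=np.column_stack([X,Y*np.cos(L0)-Z*np.sin(L0),Z*np.cos(L0)+Y*np.sin(L0)])
# (crop px in s1, height above underside)
PTS=[((460,452),.050),((485,500),.042),((672,178),.042),((347,265),.070),((228,305),.066),((342,212),.066),((580,158),.065),((50,402),.042),((300,420),.055),((265,318),.066),((540,250),.064),((300,75),.158)]
def measure(s,name=None,verbose=True):
    a=cv2.imread('pics/side0.png');b=np.ascontiguousarray(s['color'][:,:,::-1])
    ga=cv2.cvtColor(a,cv2.COLOR_BGR2GRAY);gb=cv2.cvtColor(b,cv2.COLOR_BGR2GRAY)
    p=np.array([[(q[0]+.5)/5-.5+200,(q[1]+.5)/5-.5+130] for q,_ in PTS],np.float32).reshape(-1,1,2)
    q,st,er=cv2.calcOpticalFlowPyrLK(ga,gb,p,None,winSize=(11,11),maxLevel=1,criteria=(3,50,.005))
    p=p[:,0];q=q[:,0]
    W=[];ok=[]
    for (c,h),pp in zip(PTS,p):
        o,d=ray(s,*pp);o2=R0.T@(o-P0);d2=R0.T@d;W.append(o2+d2*(h-o2[2])/d2[2])
    W=np.array(W)
    ok=(st[:,0]==1)&(er[:,0]<12)&(np.linalg.norm(q-p,axis=1)<9)
    def pred(v):
        th,tx,ty,yaw=v
        out=[]
        c,s_=np.cos(th),np.sin(th);Rt=np.array([[1,0,0],[0,c,-s_],[0,s_,c]])
        cy,sy=np.cos(yaw),np.sin(yaw);Ry=np.array([[cy,-sy,0],[sy,cy,0],[0,0,1]])
        for w in W: out.append(proj(s,P0+R0@(Ry@(Rt@w))+X*tx+Y*ty))
        return np.array(out)
    f=lambda v:np.r_[((pred(v)-q)[ok]).ravel()/.15,v[1]/.003,v[2]/.003,v[3]/.01]
    r=least_squares(f,[0,0,0,0],loss='soft_l1')
    res=(pred(r.x)-q)
    if verbose:
        for i in range(len(p)): print(PTS[i],np.round(q[i]-p[i],2),'res',np.round(res[i],2),'er',round(float(er[i,0]),1),ok[i])
    print('raised rad',round(r.x[0],4),'lean left',round(L0-r.x[0],4),'tx,ty mm',np.round(r.x[1:3]*1e3,2),'yaw deg',round(np.degrees(r.x[3]),2))
E
python3 - <<'E'
from lev import *
s=cam('side');measure(s)
u=-Y;p=np.array(state()['ee_pos']);print((np.array([.567,.023,0])-p)@u)
E
```

```text
((460, 452), 0.05) [-0.   -0.01] res [0.04 0.01] er 1.8 True
((485, 500), 0.042) [-0. -0.] res [0.04 0.  ] er 1.2 True
((672, 178), 0.042) [-0.02  0.01] res [ 0.05 -0.05] er 1.8 True
((347, 265), 0.07) [0.02 0.01] res [ 0.02 -0.01] er 1.9 True
((228, 305), 0.066) [0.23 0.03] res [-0.18 -0.03] er 5.4 True
((342, 212), 0.066) [ 0.1 -0.1] res [-0.06  0.09] er 3.5 True
((580, 158), 0.065) [0.02 0.01] res [ 0.01 -0.04] er 1.6 True
((50, 402), 0.042) [-83.47 -92.92] res [83.52 92.92] er 66.6 False
((300, 420), 0.055) [0.13 0.01] res [-0.09 -0.  ] er 1.7 True
((265, 318), 0.066) [ 0.04 -0.04] res [0.01 0.04] er 2.3 True
((540, 250), 0.064) [-0.01 -0.01] res [ 0.05 -0.  ] er 1.6 True
((300, 75), 0.158) [-0.    0.04] res [ 0.04 -0.04] er 1.7 True
raised rad -0.0005 lean left 0.0342 tx,ty mm [-0.04 -0.19] yaw deg -0.0
0.12549451273522758
```

Emit:
drive_tool --motion '[{"dx":-0.6,"dy":0,"dz":0,"spin":0},{"dx":-1.2,"dy":0,"dz":0,"spin":0},{"dx":-1.8,"dy":0,"dz":0,"spin":0},{"dx":-2.4,"dy":0,"dz":0,"spin":0},{"dx":-3,"dy":0,"dz":0,"spin":0},{"dx":-3.5,"dy":0,"dz":0,"spin":0},{"dx":-4,"dy":0,"dz":0,"spin":0},{"dx":-4,"dy":0,"dz":0,"spin":0},{"dx":-4,"dy":0,"dz":0,"spin":0}]'

```text
time: 8.93
ee_pos: [0.584, 0.1081, 0.0265]
ee_rot: [[0.168, 0.986, 0.001], [0.986, -0.168, 0.002], [0.002, 0.001, -1.0]]
contact_force: [1.9, 7.5, 0.4]
gripper_width: 0.039
```

```bash
python3 - <<'E'
from lev import *
s=cam('side');measure(s)
crop(s,200,130,350,250,5,'pics/s8.png')
u=-Y;p=np.array(state()['ee_pos']);print(p,(np.array([.567,.023,0])-p)@u,state()['contact_force'])
E
```

```text
((460, 452), 0.05) [ 0.02 -0.24] res [0.03 0.05] er 5.5 True
((485, 500), 0.042) [-0.   -0.16] res [ 0.06 -0.04] er 2.2 True
((672, 178), 0.042) [-0.02  0.01] res [ 0.02 -0.07] er 1.8 True
((347, 265), 0.07) [-0.01 -0.14] res [0.05 0.  ] er 2.3 True
((228, 305), 0.066) [ 4.58 -0.05] res [-4.53 -0.1 ] er 34.5 False
((342, 212), 0.066) [ 0.05 -0.11] res [-0.02  0.  ] er 4.7 True
((580, 158), 0.065) [-0.01 -0.07] res [ 0.02 -0.01] er 3.1 True
((50, 402), 0.042) [ 0.07 -0.24] res [-0.03  0.08] er 3.4 True
((300, 420), 0.055) [ 0.47 -0.08] res [-0.42 -0.1 ] er 2.6 True
((265, 318), 0.066) [-0.14  0.02] res [ 0.19 -0.18] er 16.7 False
((540, 250), 0.064) [ 0.02 -0.19] res [0.01 0.07] er 4.1 True
((300, 75), 0.158) [ 0.06 -0.12] res [-0.   -0.02] er 2.0 True
raised rad 0.0014 lean left 0.0324 tx,ty mm [ 0.08 -0.23] yaw deg 0.03
[0.58395566 0.10812981 0.02648637] 0.08677733910255273 [2.07634206 8.52759492 1.08050074]
```

View pics/s8.png

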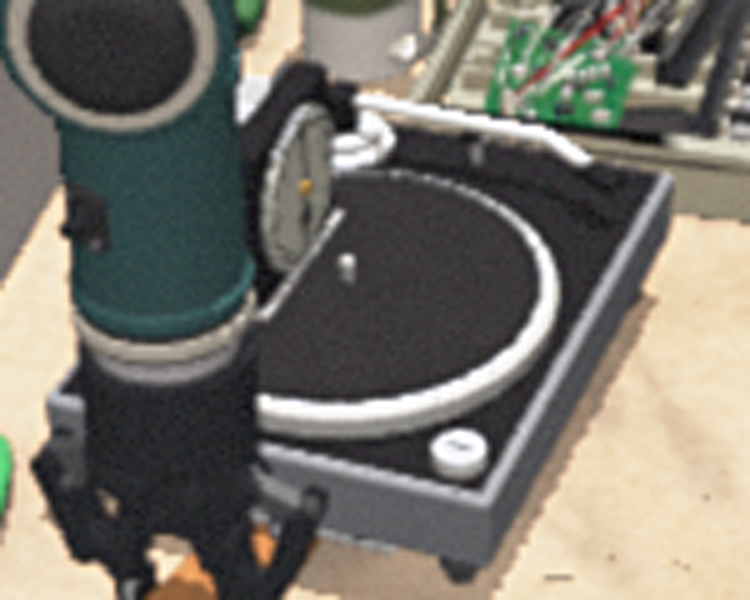

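Emit:
drive_tool --motion '[{"dx":-0.5,"dy":0,"dz":0,"spin":0},{"dx":-1,"dy":0,"dz":0,"spin":0},{"dx":-1.5,"dy":0,"dz":0,"spin":0},{"dx":-2,"dy":0,"dz":0,"spin":0},{"dx":-2.4,"dy":0,"dz":0,"spin":0},{"dx":-2.7,"dy":0,"dz":0,"spin":0},{"dx":-2.9,"dy":0,"dz":0,"spin":0},{"dx":-2.9,"dy":0,"dz":0,"spin":0},{"dx":-2.9,"dy":0,"dz":0,"spin":0},{"dx":-2.9,"dy":0,"dz":0,"spin":0}]'

```text
time: 10.22
ee_pos: [0.5791, 0.08, 0.0265]
ee_rot: [[0.168, 0.986, 0.001], [0.986, -0.168, 0.002], [0.002, 0.001, -1.0]]
contact_force: [2.4, 10.2, 0.5]
gripper_width: 0.0389
```

```bash
python3 - <<'E'
from lev import *
s=cam('side');measure(s)
crop(s,200,130,350,250,5,'pics/s9.png')
u=-Y;p=np.array(state()['ee_pos']);print(p,(np.array([.567,.023,0])-p)@u,state()['contact_force'])
t=cam('top');crop(t,180,130,320,235,5,'pics/t9.png')
E
```

```text
((460, 452), 0.05) [ 0.28 -2.67] res [ 0.09 -0.01] er 8.5 True
((485, 500), 0.042) [ 0.38 -2.86] res [-0.02  0.04] er 3.7 True
((672, 178), 0.042) [ 0.1  -0.04] res [ 0.14 -0.05] er 3.1 True
((347, 265), 0.07) [ 0.41 -1.86] res [0.   0.04] er 3.8 True
((228, 305), 0.066) [-22.42  -1.99] res [22.78 -0.25] er 38.2 False
((342, 212), 0.066) [ 0.32 -1.48] res [0.08 0.17] er 6.0 True
((580, 158), 0.065) [ 0.35 -0.56] res [0.01 0.07] er 10.8 True
((50, 402), 0.042) [ 0.15 -2.74] res [-0.04  0.02] er 4.4 True
((300, 420), 0.055) [151.73  19.54] res [-151.42  -22.32] er 68.3 False
((265, 318), 0.066) [-6.52 -0.6 ] res [ 6.88 -1.69] er 42.4 False
((540, 250), 0.064) [ 0.47 -1.12] res [-0.07 -0.18] er 6.2 True
((300, 75), 0.158) [ 1.05 -1.84] res [-0.23 -0.28] er 7.5 True
raised rad 0.028 lean left 0.0058 tx,ty mm [-0.21 -0.54] yaw deg 0.01
[0.57916527 0.07994228 0.02648255] 0.05818594005702051 [1.02733823 9.57679501 1.10612602]
```

View pics/s9.png

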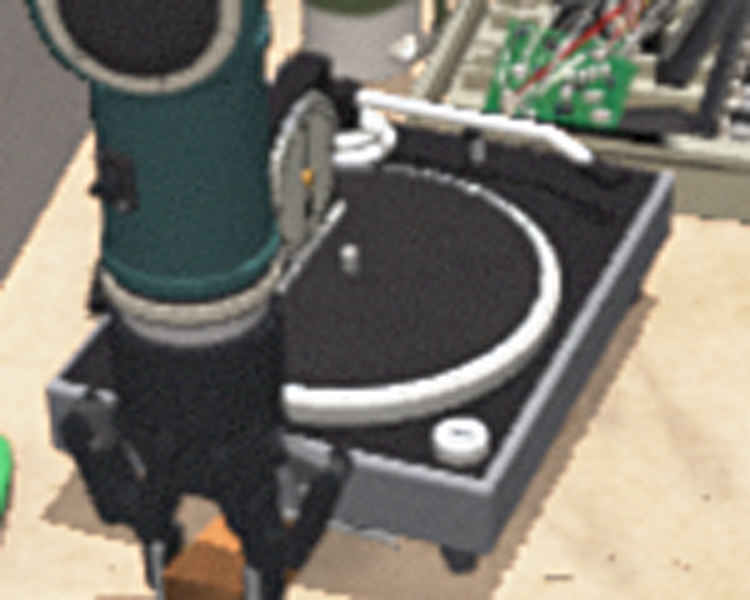

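View pics/t9.png

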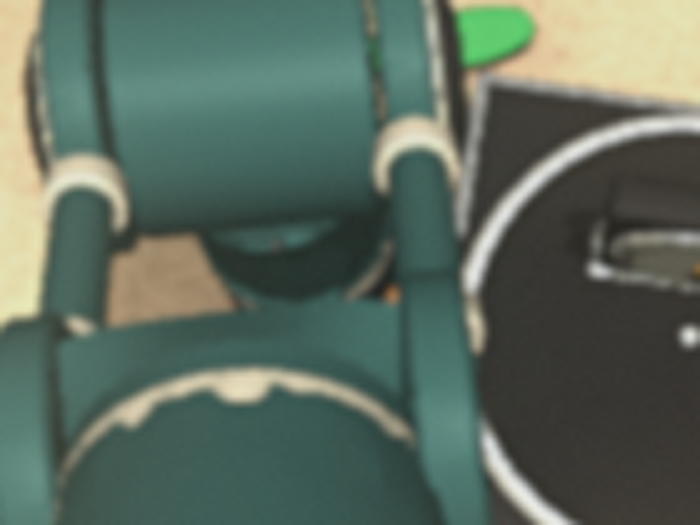

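Emit:
drive_tool --motion '[{"dx":-0.2,"dy":0,"dz":0,"spin":0},{"dx":-0.4,"dy":0,"dz":0,"spin":0},{"dx":-0.5,"dy":0,"dz":0,"spin":0},{"dx":-0.5,"dy":0,"dz":0,"spin":0},{"dx":-0.5,"dy":0,"dz":0,"spin":0},{"dx":-0.5,"dy":0,"dz":0,"spin":0}]'

```text
time: 11.08
ee_pos: [0.5783, 0.0752, 0.0265]
ee_rot: [[0.168, 0.986, 0.001], [0.986, -0.168, 0.003], [0.003, 0.001, -1.0]]
contact_force: [2.3, 10.9, -0.6]
gripper_width: 0.0384
```

```bash
python3 - <<'E'
from lev import *
s=cam('side');measure(s,verbose=False)
u=-Y;p=np.array(state()['ee_pos']);print(p,(np.array([.567,.023,0])-p)@u,state()['contact_force'],state()['time'])
a=cv2.imread('pics/side0.png')
im=np.hstack([cv2.resize(x[145:190,245:275],None,fx=13,fy=13,interpolation=cv2.INTER_CUBIC) for x in(a,s['color'][:,:,::-1])]);cv2.imwrite('pics/d10.png',im)
t=cam('top');a=cv2.imread('pics/top0.png')
im=np.vstack([cv2.resize(x[165:195,285:345],None,fx=9,fy=9,interpolation=cv2.INTER_CUBIC) for x in(a,t['color'][:,:,::-1])]);cv2.imwrite('pics/e10.png',im)
E
```

```text
raised rad 0.0338 lean left -0.0 tx,ty mm [-0.19 -0.3 ] yaw deg 0.04
[0.5783867  0.07518698 0.02649621] 0.05336759016616684 [ 2.13181456 11.01676992  1.39999041] 11.125
```

View pics/d10.png

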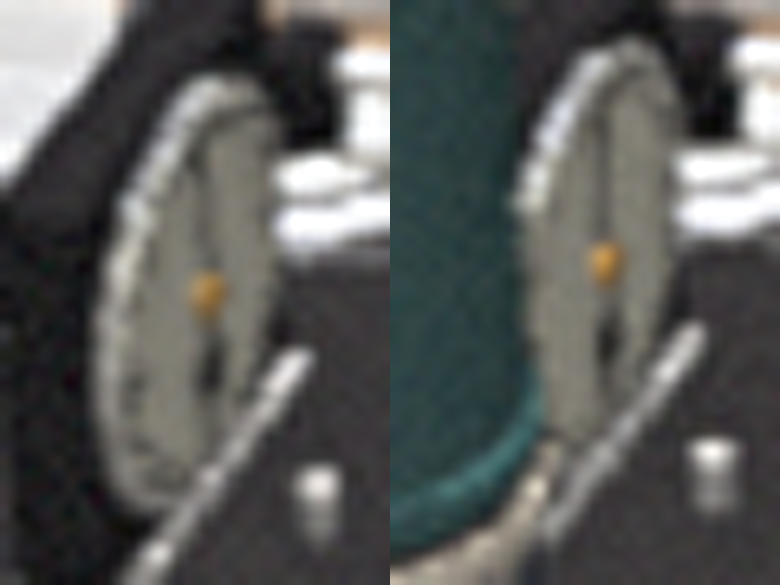

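View pics/e10.png

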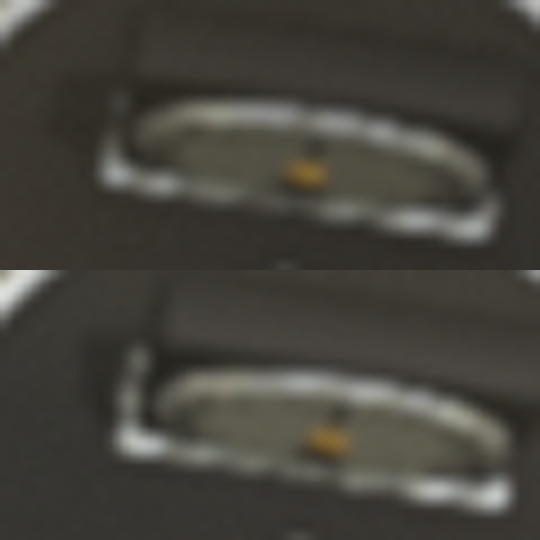

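```bash
python3 - <<'E'
from lev import *
a=cam('side')
Dc=P0+np.array([0,0,-.036])+X*.024+Y*(.115+.033)+Z*.036
for zz in(.113,):
    p=proj(a,Dc+Z*zz);q=proj(a,Dc+Z*(zz+.035));print('plumb dir dx/dy',p,q,(q-p)[0]/(q-p)[1])
    e=Z*np.cos(L0)+Y*np.sin(L0);q2=proj(a,Dc+Z*zz+e*.035);print('leaned dial axis',(q2-p)[0]/(q2-p)[1]); h=proj(a,Dc+Z*zz+Y*.035)-p;print('horiz',h)
acc=[]
for i in range(4):
    s=cam('side');measure(s,verbose=(i==0));acc.append(s['color'].astype(float))
cv2.imwrite('pics/side11.png',np.mean(acc,0)[:,:,::-1])
def needle(img):
    g=cv2.cvtColor(img,cv2.COLOR_BGR2GRAY).astype(float);h=cv2.cvtColor(img,cv2.COLOR_BGR2HSV)
    m=(h[...,0]>10)&(h[...,0]<25)&(h[...,1]>120)&(h[...,2]>100);m[:145]=0;m[190:]=0;m[:,:245]=0;m[:,275:]=0
    v,u=np.nonzero(m);c=np.array([u.mean(),v.mean()]);print('pivot',c)
    out=[]
    for dv in list(range(-12,-3))+list(range(3,11)):
        r=int(round(c[1]+dv));x0=int(round(c[0]))
        row=g[r,x0-4:x0+5];w=np.clip(np.median(row)-row-3,0,None)
        w=w*np.exp(-((np.arange(-4,5))/2.)**2)
        if w.sum()>6: out.append((r-c[1],x0+(w*np.arange(-4,5)).sum()/w.sum()-c[0]));
    out=np.array(out);print(np.round(out,2).tolist());print('slopes all/top',np.polyfit(*out.T,1),np.polyfit(*out[out[:,0]<0].T,1))
needle(cv2.imread('pics/side0.png'));needle(cv2.imread('pics/side11.png'))
E
```

```text
plumb dir dx/dy [259.82188488 165.98250105] [259.26344559 153.44743464] 0.04455016558333686
leaned dial axis 0.06121204799129668
horiz [-5.75462145  7.43953114]
((460, 452), 0.05) [ 0.37 -3.17] res [0.06 0.01] er 8.0 True
((485, 500), 0.042) [ 0.48 -3.28] res [-0.05 -0.05] er 3.5 True
((672, 178), 0.042) [ 0.16 -0.04] res [ 0.08 -0.02] er 3.8 True
((347, 265), 0.07) [ 0.41 -2.22] res [0.05 0.09] er 4.3 True
((228, 305), 0.066) [-21.99  -3.69] res [22.38  1.07] er 33.1 False
((342, 212), 0.066) [ 0.37 -1.71] res [0.06 0.19] er 6.8 True
((580, 158), 0.065) [ 0.45 -0.65] res [-0.07  0.12] er 13.0 False
((50, 402), 0.042) [ 0.15 -3.19] res [-0.07  0.  ] er 4.5 True
((300, 420), 0.055) [138.35  22.6 ] res [-137.99  -25.87] er 69.0 False
((265, 318), 0.066) [-5.38 -1.94] res [ 5.78 -0.74] er 42.7 False
((540, 250), 0.064) [ 0.62 -1.18] res [-0.18 -0.34] er 5.2 True
((300, 75), 0.158) [-38.14 -27.6 ] res [39.07 25.11] er 19.3 False
raised rad 0.0338 lean left -0.0 tx,ty mm [-0.2  -0.32] yaw deg 0.04
raised rad 0.0338 lean left -0.0001 tx,ty mm [-0.21 -0.3 ] yaw deg 0.04
raised rad 0.0338 le
[... 200 characters left out ...]
[-8.0, -1.03], [-7.0, -0.61], [-6.0, -0.55], [-5.0, -0.63], [-4.0, -0.65], [3.0, -0.11], [4.0, 0.2], [5.0, -0.01], [6.0, -0.21], [7.0, -0.22], [8.0, 0.0], [9.0, -0.19], [10.0, -0.26]]
slopes all/top [ 0.04682999 -0.43235443] [ 0.04743297 -0.45351468]
pivot [261.4 164.8]
[[-11.8, -0.62], [-10.8, -0.77], [-9.8, -0.74], [-8.8, -0.88], [-7.8, -0.66], [-6.8, -0.55], [-5.8, -0.61], [-4.8, -0.62], [-3.8, -0.66], [3.2, 0.22], [4.2, 0.05], [5.2, -0.02], [6.2, -0.02], [7.2, -0.07], [8.2, -0.0], [9.2, -0.06], [10.2, 0.21]]
slopes all/top [ 0.0450122  -0.29758126] [ 0.0150733 -0.5616765][ WARN:0@4.795] global loadsave.cpp:1063 imwrite_ Unsupported depth image for selected encoder is fallbacked to CV_8U.
```

Emit:
drive_tool --motion '[{"dx":0.05,"dy":0,"dz":0,"spin":0},{"dx":0.1,"dy":0,"dz":0,"spin":0},{"dx":0.1,"dy":0,"dz":0,"spin":0}]'

```text
time: 11.8
ee_pos: [0.5784, 0.0752, 0.0265]
ee_rot: [[0.167, 0.986, 0.001], [0.986, -0.167, 0.001], [0.001, 0.0, -1.0]]
contact_force: [1.3, 6.0, 1.1]
gripper_width: 0.0389
```

```bash
python3 - <<'E'
from lev import *
s=cam('side');measure(s,verbose=False)
u=-Y;p=np.array(state()['ee_pos']);print(p,(np.array([.567,.023,0])-p)@u,state()['contact_force'],state()['time'])
E
```

```text
raised rad 0.0336 lean left 0.0001 tx,ty mm [-0.21 -0.36] yaw deg 0.04
[0.57835737 0.07520595 0.02649236] 0.053381234744563584 [0.74957109 6.61674118 1.08310466] 11.85
```

Force halved with no motion. I'll back off a little more, then release.

Emit:
drive_tool --motion '[{"dx":0.05,"dy":0,"dz":0,"spin":0},{"dx":0.1,"dy":0,"dz":0,"spin":0},{"dx":0.1,"dy":0,"dz":0,"spin":0}]'

```text
time: 12.22
ee_pos: [0.5784, 0.0753, 0.0265]
ee_rot: [[0.167, 0.986, 0.0], [0.986, -0.167, -0.0], [-0.0, 0.0, -1.0]]
contact_force: [0.8, 3.3, 3.7]
gripper_width: 0.039
```

Emit:
drive_tool --motion '[{"dx":0,"dy":0,"dz":0,"spin":0},{"dx":0,"dy":0,"dz":0,"spin":0},{"dx":0,"dy":0,"dz":0,"spin":0},{"dx":0,"dy":0,"dz":0,"spin":0},{"dx":0,"dy":0,"dz":0,"spin":0}]' --grip 0.75

```text
time: 12.85
ee_pos: [0.5782, 0.0753, 0.0262]
ee_rot: [[0.167, 0.986, -0.0], [0.986, -0.167, -0.0], [-0.0, -0.0, -1.0]]
contact_force: [-0.5, 0.4, 0.0]
gripper_width: 0.0641
```

Emit:
drive_tool --motion '[{"dx":0,"dy":0,"dz":-0.5,"spin":0},{"dx":0,"dy":0,"dz":-2,"spin":0},{"dx":0.5,"dy":0,"dz":-4,"spin":0},{"dx":2,"dy":0,"dz":-7,"spin":0},{"dx":5,"dy":0,"dz":-10,"spin":0},{"dx":9,"dy":-1,"dz":-13,"spin":0},{"dx":13,"dy":-3,"dz":-15,"spin":0},{"dx":17,"dy":-6,"dz":-16,"spin":0},{"dx":20,"dy":-9,"dz":-16,"spin":0},{"dx":22,"dy":-12,"dz":-16,"spin":0},{"dx":22,"dy":-12,"dz":-16,"spin":0}]'

```text
time: 14.22
ee_pos: [0.4952, 0.3141, 0.1876]
ee_rot: [[0.164, 0.986, 0.001], [0.986, -0.164, 0.001], [0.001, 0.001, -1.0]]
contact_force: [-0.3, -0.7, 1.3]
gripper_width: 0.0638
```

```bash
python3 - <<'E'
from lev import *
s=cam('side');measure(s)
cv2.imwrite('pics/side12.png',s['color'][:,:,::-1])
crop(s,200,130,350,250,5,'pics/s12.png')
t=cam('top');crop(t,180,130,320,235,5,'pics/t12.png');cv2.imwrite('pics/top12.png',t['color'][:,:,::-1])
print(state()['time'],state()['contact_force'])
E
```

```text
((460, 452), 0.05) [ 0.35 -3.03] res [0.07 0.06] er 6.4 True
((485, 500), 0.042) [ 0.41 -3.07] res [-0.   -0.04] er 3.4 True
((672, 178), 0.042) [ 0.12 -0.07] res [0.12 0.02] er 3.5 True
((347, 265), 0.07) [ 2.45 13.9 ] res [ -2.01 -15.89] er 16.0 False
((228, 305), 0.066) [21.88 -1.91] res [-21.51  -0.54] er 52.0 False
((342, 212), 0.066) [-20.26  15.4 ] res [ 20.68 -16.82] er 27.0 False
((580, 158), 0.065) [ 0.42 -0.63] res [-0.05  0.14] er 12.0 False
((50, 402), 0.042) [ 0.16 -3.03] res [-0.07  0.03] er 3.3 True
((300, 420), 0.055) [33.21 14.21] res [-32.87 -17.28] er 49.8 False
((265, 318), 0.066) [ 15.77 -11.34] res [-15.38   8.83] er 35.6 False
((540, 250), 0.064) [ 0.52 -1.28] res [-0.1  -0.12] er 6.6 True
((300, 75), 0.158) [-58.18 -73.3 ] res [59.07 70.97] er 42.7 False
raised rad 0.0318 lean left 0.0019 tx,ty mm [-0.24 -0.25] yaw deg 0.04
14.325 [ 0.71097858 -0.38934853  0.2402385 ]
```

View pics/s12.png

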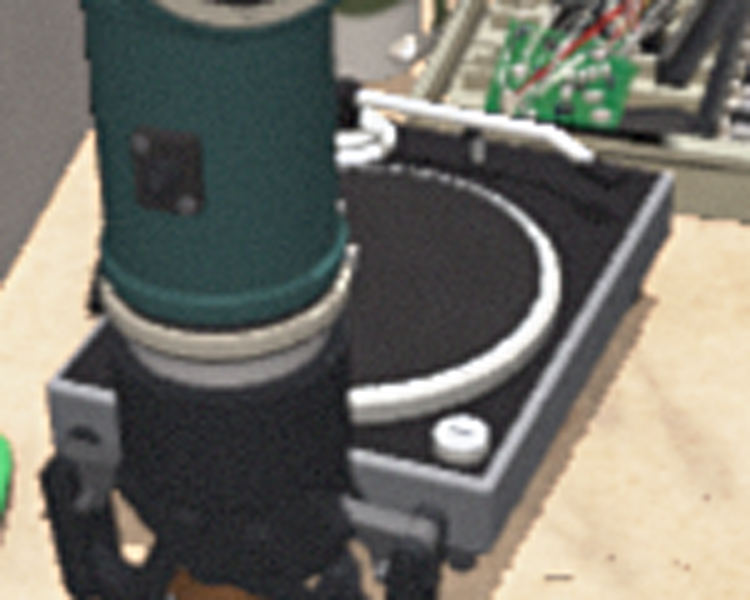

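View pics/t12.png

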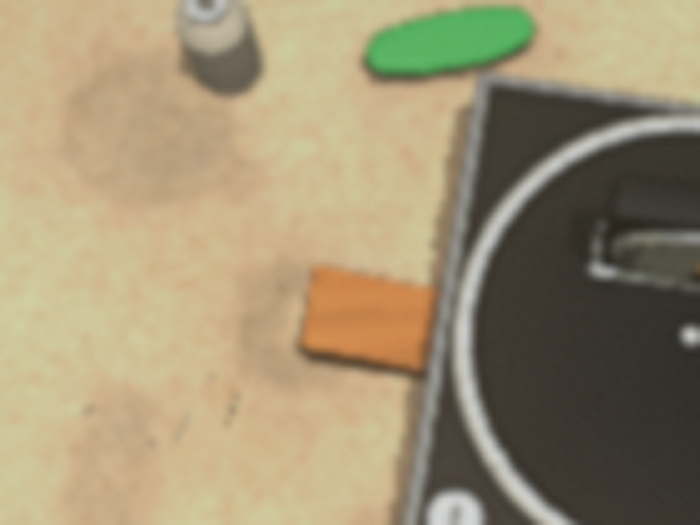

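View pics/side12.png

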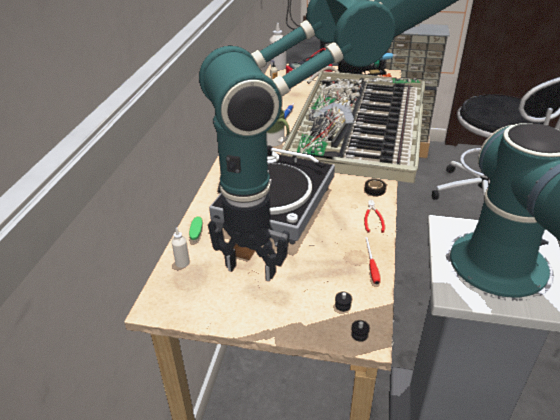

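Emit:
drive_tool --motion '[{"dx":0.5,"dy":-3,"dz":0,"spin":0},{"dx":1,"dy":-7,"dz":0,"spin":0},{"dx":2,"dy":-11,"dz":0,"spin":0},{"dx":3,"dy":-15,"dz":0,"spin":0},{"dx":4,"dy":-18,"dz":0,"spin":0},{"dx":4,"dy":-20,"dz":0,"spin":0},{"dx":4,"dy":-20,"dz":0,"spin":0}]'

```text
time: 15.2
ee_pos: [0.306, 0.3848, 0.1865]
ee_rot: [[0.166, 0.986, 0.0], [0.986, -0.166, -0.0], [-0.0, 0.0, -1.0]]
contact_force: [0.6, 0.6, -0.0]
gripper_width: 0.0639
```

```bash
python3 - <<'E'
from lev import *
s=cam('side');measure(s)
cv2.imwrite('pics/side13.png',s['color'][:,:,::-1])
crop(s,180,130,330,250,5,'pics/s13.png')
t=cam('top')
f=lambda p,k,x,y:((p[0]+.5)/k-.5+x,(p[1]+.5)/k-.5+y)
g=lambda p,z:onz(t,*f(p,5,180,130),z)
B=np.array([.567,.023]);u=-Y[:2];n=np.array([-u[1],u[0]])
A=[g((316,265),.042),g((300,352),.042),g((424,372),.031),g((436,288),.031)]
thick=(A[0]+A[1])/2;far=(A[2]+A[3])/2
for q in(thick,far):print(np.round(q,4),'to bar',(B-q[:2])@u,'lat',(B-q[:2])@n)
for a,b in((A[0],A[3]),(A[1],A[2])):print(np.degrees(np.arctan2(*(b-a)[[1,0]])))
print(state()['time'])
E
```

```text
((460, 452), 0.05) [ 0.36 -3.02] res [0.07 0.01] er 6.5 True
((485, 500), 0.042) [ 0.41 -3.08] res [ 0.   -0.09] er 3.4 True
((672, 178), 0.042) [ 0.12 -0.07] res [ 0.15 -0.04] er 3.6 True
((347, 265), 0.07) [ 0.41 -2.19] res [0.06 0.14] er 4.0 True
((228, 305), 0.066) [ 0.33 -2.71] res [0.08 0.2 ] er 3.9 True
((342, 212), 0.066) [ 0.4  -1.68] res [0.04 0.2 ] er 6.5 True
((580, 158), 0.065) [ 0.42 -0.63] res [-0.02  0.08] er 12.1 False
((50, 402), 0.042) [ 0.15 -3.02] res [-0.02 -0.03] er 3.5 True
((300, 420), 0.055) [ 0.83 -3.08] res [-0.46 -0.04] er 3.8 True
((265, 318), 0.066) [ 0.4  -2.64] res [0.02 0.08] er 5.2 True
((540, 250), 0.064) [ 0.51 -1.3 ] res [-0.07 -0.16] er 6.6 True
((300, 75), 0.158) [ 1.12 -2.04] res [-0.2  -0.34] er 8.7 True
raised rad 0.0314 lean left 0.0023 tx,ty mm [-0.22 -0.6 ] yaw deg 0.02
[0.5788 0.0892 0.042 ] to bar 0.06728500690105857 lat -0.0001970908042748906
[0.5694 0.0328 0.031 ] to bar 0.01005984534220517 lat -0.000634907565355887
-100.10872164981626
-98.8292458502318
15.3
```

View pics/s13.png

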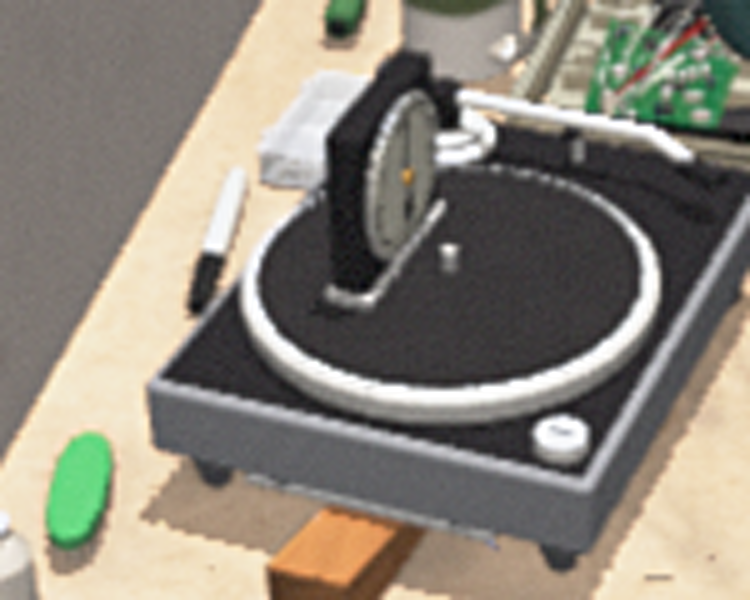

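```bash
python3 - <<'E'
from lev import *
for al,z in((.13,.16),(.10,.028)):
    p=np.array([.567,.023])+Y[:2]*al;to(*p,z,-9.9)
E
```

```text
t 15.3 d cm [-18.32  31.74   2.68] spin 0.004 yang -9.65 pos [0.3071 0.3849 0.1866] F [0.17 0.4  0.42]
t 15.3 d cm [-21.33  31.71  15.88] spin 0.004 yang -9.65 pos [0.3071 0.3849 0.1866] F [0.17 0.4  0.42]
```

Emit:
drive_tool --motion '[{"dx":-2,"dy":4,"dz":0,"spin":0},{"dx":-4.5,"dy":9,"dz":0,"spin":0},{"dx":-7,"dy":14,"dz":0,"spin":0},{"dx":-9.5,"dy":19,"dz":0,"spin":0},{"dx":-12,"dy":23.5,"dz":1,"spin":0},{"dx":-14.5,"dy":27.5,"dz":2,"spin":0},{"dx":-16.5,"dy":30.5,"dz":4,"spin":0},{"dx":-18,"dy":31.7,"dz":7,"spin":0},{"dx":-18.5,"dy":31.7,"dz":11,"spin":0},{"dx":-19,"dy":31.7,"dz":14.5,"spin":0},{"dx":-19.5,"dy":31.7,"dz":15.9,"spin":0},{"dx":-20,"dy":31.7,"dz":15.9,"spin":0}]' --grip 0

```text
time: 16.8
ee_pos: [0.5849, 0.134, 0.0264]
ee_rot: [[0.168, 0.986, -0.002], [0.986, -0.168, -0.001], [-0.001, -0.002, -1.0]]
contact_force: [-0.8, -0.9, 0.7]
gripper_width: 0.0001
```

```bash
python3 - <<'E'
from lev import *
p=np.array([.567,.023])+Y[:2]*.082;to(*p,.028,-9.65)
s=cam('side');crop(s,180,170,330,290,5,'pics/s14.png');measure(s,verbose=False)
E
```

```text
t 16.8 d cm [-3.04  0.13 -0.16] spin -0.0 yang -9.67 pos [0.5849 0.134  0.0264] F [-0.79 -0.89  0.69]
raised rad 0.0314 lean left 0.0024 tx,ty mm [-0.23 -0.55] yaw deg 0.03
```

View pics/s14.png

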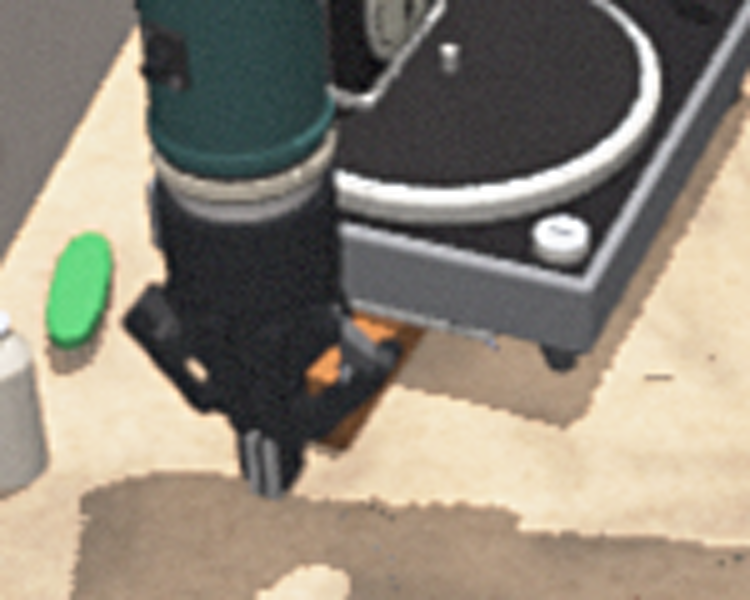

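Emit:
drive_tool --motion '[{"dx":-1,"dy":0.1,"dz":-0.1,"spin":0},{"dx":-2,"dy":0.1,"dz":-0.1,"spin":0},{"dx":-2.7,"dy":0.1,"dz":-0.1,"spin":0},{"dx":-3,"dy":0.1,"dz":-0.1,"spin":0},{"dx":-3,"dy":0.1,"dz":-0.1,"spin":0}]'

```text
time: 17.48
ee_pos: [0.5812, 0.1051, 0.0284]
ee_rot: [[0.168, 0.986, 0.0], [0.986, -0.168, 0.0], [0.0, 0.0, -1.0]]
contact_force: [0.8, -0.1, 0.2]
gripper_width: -0.0
```

Emit:
drive_tool --motion '[{"dx":-0.1,"dy":0,"dz":0,"spin":0},{"dx":-0.2,"dy":0,"dz":0,"spin":0},{"dx":-0.2,"dy":0,"dz":0,"spin":0}]'

```text
time: 17.85
ee_pos: [0.5809, 0.1034, 0.0282]
ee_rot: [[0.167, 0.986, -0.0], [0.986, -0.167, 0.0], [-0.0, -0.0, -1.0]]
contact_force: [-0.5, 0.3, -0.5]
gripper_width: -0.0001
```

Emit:
drive_tool --motion '[{"dx":-0.1,"dy":0,"dz":0,"spin":0},{"dx":-0.2,"dy":0,"dz":0,"spin":0},{"dx":-0.2,"dy":0,"dz":0,"spin":0}]'

```text
time: 18.23
ee_pos: [0.5806, 0.1013, 0.0283]
ee_rot: [[0.167, 0.986, 0.0], [0.986, -0.167, 0.0], [0.0, 0.0, -1.0]]
contact_force: [1.0, 0.1, 0.3]
gripper_width: -0.0003
```

Emit:
drive_tool --motion '[{"dx":-0.1,"dy":0,"dz":0,"spin":0},{"dx":-0.2,"dy":0,"dz":0,"spin":0},{"dx":-0.2,"dy":0,"dz":0,"spin":0}]'

```text
time: 18.6
ee_pos: [0.5806, 0.1011, 0.0283]
ee_rot: [[0.168, 0.986, 0.001], [0.986, -0.168, 0.003], [0.003, 0.001, -1.0]]
contact_force: [0.8, 7.8, -2.0]
gripper_width: -0.0003
```

Emit:
drive_tool --motion '[{"dx":-0.05,"dy":0,"dz":0,"spin":0},{"dx":-0.1,"dy":0,"dz":0,"spin":0},{"dx":-0.1,"dy":0,"dz":0,"spin":0}]'

```text
time: 18.98
ee_pos: [0.5806, 0.1006, 0.0284]
ee_rot: [[0.168, 0.986, 0.001], [0.986, -0.168, 0.003], [0.004, 0.001, -1.0]]
contact_force: [1.5, 9.8, -1.8]
gripper_width: -0.0005
```

Emit:
drive_tool --motion '[{"dx":-0.05,"dy":0,"dz":0,"spin":0},{"dx":-0.1,"dy":0,"dz":0,"spin":0},{"dx":-0.1,"dy":0,"dz":0,"spin":0}]'

```text
time: 19.35
ee_pos: [0.5804, 0.0997, 0.0283]
ee_rot: [[0.168, 0.986, 0.001], [0.986, -0.168, 0.003], [0.004, 0.001, -1.0]]
contact_force: [0.2, 9.2, -2.2]
gripper_width: -0.0001
```

```bash
python3 - <<'E'
from lev import *
s=cam('side');measure(s,verbose=False)
E
```

```text
raised rad 0.0348 lean left -0.001 tx,ty mm [-0.28 -0.37] yaw deg 0.01
```

Emit:
drive_tool --motion '[{"dx":0.2,"dy":0,"dz":0,"spin":0},{"dx":0.5,"dy":0,"dz":0,"spin":0},{"dx":1.5,"dy":0,"dz":0,"spin":0},{"dx":3,"dy":0,"dz":-1,"spin":0},{"dx":5,"dy":0,"dz":-4,"spin":0},{"dx":8,"dy":-3,"dz":-8,"spin":0},{"dx":11,"dy":-7,"dz":-12,"spin":0},{"dx":14,"dy":-11,"dz":-15,"spin":0},{"dx":17,"dy":-15,"dz":-16,"spin":0},{"dx":20,"dy":-19,"dz":-16,"spin":0},{"dx":22,"dy":-23,"dz":-16,"spin":0},{"dx":24,"dy":-27,"dz":-16,"spin":0}]'

```text
time: 20.9
ee_pos: [0.3525, 0.3809, 0.1895]
ee_rot: [[0.167, 0.986, 0.001], [0.986, -0.167, 0.001], [0.001, 0.001, -1.0]]
contact_force: [-0.2, -0.1, 0.9]
gripper_width: -0.0001
```

Emit:
drive_tool --motion '[{"dx":1,"dy":-4,"dz":0,"spin":0},{"dx":1,"dy":-5,"dz":0,"spin":0},{"dx":1,"dy":-5,"dz":0,"spin":0}]'

```text
time: 21.28
ee_pos: [0.306, 0.3978, 0.1889]
ee_rot: [[0.165, 0.986, 0.001], [0.986, -0.165, 0.0], [0.001, 0.001, -1.0]]
contact_force: [0.1, -0.9, -1.1]
gripper_width: 0.0
```

```bash
python3 - <<'E'
from lev import *
s=cam('side');measure(s)
cv2.imwrite('pics/side15.png',s['color'][:,:,::-1])
crop(s,180,150,330,270,5,'pics/s15.png')
t=cam('top');crop(t,180,130,320,235,5,'pics/t15.png')
print(state()['time'],state()['contact_force'])
E
```

```text
((460, 452), 0.05) [ 0.38 -3.17] res [-0.   -0.01] er 7.9 True
((485, 500), 0.042) [ 0.43 -3.24] res [-0.08 -0.1 ] er 3.5 True
((672, 178), 0.042) [ 0.13 -0.08] res [0.15 0.02] er 3.6 True
((347, 265), 0.07) [ 0.41 -2.19] res [0.04 0.03] er 3.7 True
((228, 305), 0.066) [ 0.35 -2.83] res [0.03 0.17] er 3.4 True
((342, 212), 0.066) [ 0.37 -1.71] res [0.07 0.17] er 6.5 True
((580, 158), 0.065) [ 0.46 -0.64] res [-0.05  0.1 ] er 12.5 False
((50, 402), 0.042) [ 0.15 -3.18] res [-0.09 -0.08] er 3.2 True
((300, 420), 0.055) [-2.02 -3.65] res [2.33 0.34] er 10.4 True
((265, 318), 0.066) [ 0.4  -2.73] res [-0.01  0.02] er 4.9 True
((540, 250), 0.064) [ 0.6  -1.21] res [-0.16 -0.31] er 5.3 True
((300, 75), 0.158) [ 1.12 -2.02] res [-0.17 -0.49] er 8.5 True
raised rad 0.0337 lean left 0.0001 tx,ty mm [-0.27 -0.44] yaw deg -0.01
21.375 [ 0.36105143 -0.25239101 -0.40709334]
```

View pics/s15.png

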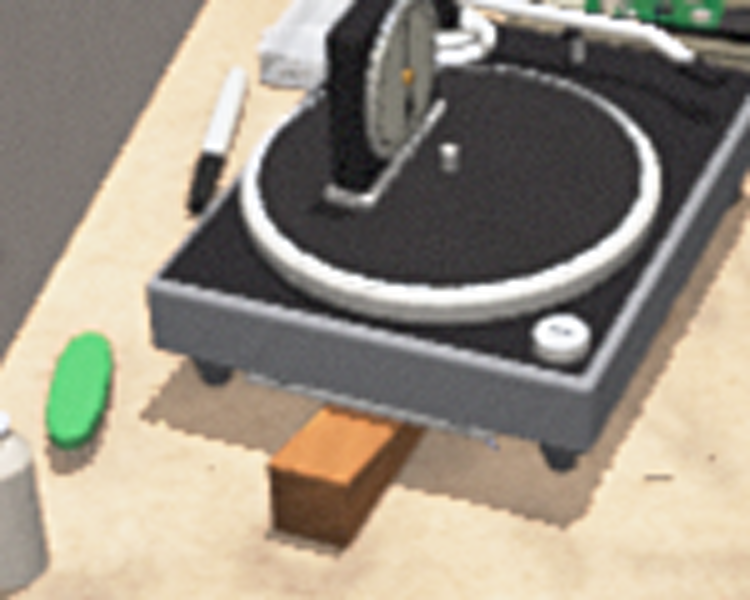

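View pics/t15.png

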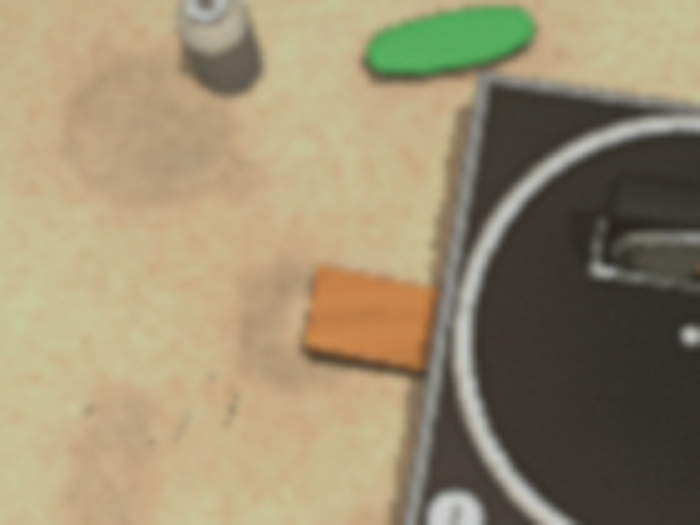

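The side view shows the player standing on the wedge. The wedge is centred under the bar and square to it (crop (345,480)), the dial needle is plumb at (408,75), and nothing else has moved. I'll hand it in.

```bash
python3 -c "
from station import bot
print(bot.close_job())"
```

```text
the job is handed in; nothing more can be done
None
```

I slid the wedge thin end first under the middle of the foot bar, and the record player now stands level on it. The job was handed in at about 21.4 s with the arm clear and touching nothing.

- **Steps:** I gripped the wedge at its thick end and pushed it in, and the pushing force stayed around 11 N or less. After I let go, the left side settled about 2 mrad low, so I nudged the wedge in about 1.5 mm more with shut fingers and backed off.
- **Lean:** The last check measured the left side as raised 0.0337 rad. The start lean worked out from the foot heights is 0.032 to 0.034 rad, so the remaining lean is between +0.0001 and about −0.0015 rad, with roughly 0.5 mrad of noise.
- **Wedge position:** Measured just before the final nudge, the wedge was within about 1 mm of the bar's middle and about 0.5° of square. In the last pictures it looked unchanged.
- **Player and bench:** The player moved about 0.5 mm sideways or less and turned less than 0.1°. In the last views nothing else on the bench looked moved.
- **Not confirmed:** The dial is too small in the pictures to read to a milliradian. The needle looks plumb and lined up with the dial, but the level figure comes from tracking points on the player between pictures, not from the dial. One tracked point on the platter rim disagreed by about 2 pixels in the last fit and was down-weighted.

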